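# Cap the open hydraulic ports

## Task

The four hydraulic parts on the bench are going into storage, and their open threaded ports must be kept clean. Put on each upright port the off-white plastic dust cap that fits it (each port has its own size), slipped down until it sits fully home and level, and let go. Leave the spare cap, the widest one, which fits none of them, where it stands.

Things in the scene. Friction and masses are not known exactly. Their poses are not given: they have to be found in the camera images.
- valve_port (a point): The open port of a block-shaped hydraulic valve: aluminium block 62 x 62 x 45 mm with a black round coil on one side; it stands fixed. Its port is a round threaded steel nipple 26 mm in diameter that points straight up from a hexagon shoulder, 28 mm long from shoulder to tip, ending in a cone nose with a flat tip 16 mm across. This point is the centre of the nipple's tip, 79 mm above the table; z is up.
- filter_port (a point): The open port of a round hydraulic filter housing, 86 mm across and 48 mm high, aluminium head on a dark can; it stands fixed. Its port is a round threaded steel nipple 34 mm in diameter that points straight up from a hexagon shoulder, 30 mm long from shoulder to tip, ending in a cone nose with a flat tip 21 mm across. This point is the centre of the nipple's tip, 84 mm above the table; z is up.
- flange_port (a point): The open port of a dark square pipe flange, 84 x 84 x 16 mm with four bolt holes and a neck, 46 mm high; it stands fixed. Its port is a round threaded steel nipple 42 mm in diameter that points straight up from a hexagon shoulder, 32 mm long from shoulder to tip, ending in a cone nose with a flat tip 26 mm across. This point is the centre of the nipple's tip, 84 mm above the table; z is up.
- pump_port (a point): The open port of a gear pump lying on its side, aluminium body between two dark end plates, 90 mm wide and 50 mm high, with a shaft out of one end; it stands fixed. Its port is a round threaded steel nipple 50 mm in diameter that points straight up from a hexagon shoulder, 34 mm long from shoulder to tip, ending in a cone nose with a flat tip 31 mm across. This point is the centre of the nipple's tip, 90 mm above the table; z is up.
- cap_26_mid (a point): Off-white round plastic dust cap, 37 mm outside diameter, 31 mm inside, 28 mm high, standing mouth down (closed top up). Wall and top are 3 mm thick. This point is its centre, half-way up (14 mm above the rim); z is up. It fits the 26 mm nipple of the valve: fully home, its top rests on the nipple's tip, so that this point lies 11 mm below the tip and the rim is 3 mm above the hexagon shoulder.
- cap_34_mid (a point): Off-white round plastic dust cap, 45 mm outside diameter, 39 mm inside, 30 mm high, standing mouth down (closed top up). Wall and top are 3 mm thick. This point is its centre, half-way up (15 mm above the rim); z is up. It fits the 34 mm nipple of the filter: fully home, its top rests on the nipple's tip, so that this point lies 12 mm below the tip and the rim is 3 mm above the hexagon shoulder.
- cap_42_mid (a point): Off-white round plastic dust cap, 53 mm outside diameter, 47 mm inside, 32 mm high, standing mouth down (closed top up). Wall and top are 3 mm thick. This point is its centre, half-way up (16 mm above the rim); z is up. It fits the 42 mm nipple of the flange: fully home, its top rests on the nipple's tip, so that this point lies 13 mm below the tip and the rim is 3 mm above the hexagon shoulder.
- cap_50_mid (a point): Off-white round plastic dust cap, 61 mm outside diameter, 55 mm inside, 34 mm high, standing mouth down (closed top up). Wall and top are 3 mm thick. This point is its centre, half-way up (17 mm above the rim); z is up. It fits the 50 mm nipple of the pump: fully home, its top rests on the nipple's tip, so that this point lies 14 mm below the tip and the rim is 3 mm above the hexagon shoulder.
- cap_spare_mid (a point): Off-white round plastic dust cap, 69 mm outside diameter, 63 mm inside, 36 mm high, standing mouth down (closed top up). Wall and top are 3 mm thick. This point is its centre, half-way up (18 mm above the rim); z is up. The widest of the five caps, a spare: too wide for every nipple here.
Not all that is in view belongs to the job. What is shaped like the part that bears cap_34_mid but turquoise or yellow is not meant.

How it is judged:
At the end, for the whole second after the job is handed in: Each of the four caps is on the port of its own size: within 6 mm of the port's axis, no more than 4 mm short of fully home (nor 6 mm below it), tilted less than 0.12 rad; the spare cap is within 30 mm of where it stood; all released and at rest (horizontal distance between cap_26_mid and valve_port below 0.006 m and z of cap_26_mid in the frame of valve_port between -0.017 and -0.007 m and angle between each of cap_26_mid, cap_34_mid, cap_42_mid, cap_50_mid's own z axis and vertical below 0.12 rad and horizontal distance between cap_34_mid and filter_port below 0.006 m and z of cap_34_mid in the frame of filter_port between -0.018 and -0.008 m and horizontal distance between cap_42_mid and flange_port below 0.006 m and z of cap_42_mid in the frame of flange_port between -0.019 and -0.009 m and horizontal distance between cap_50_mid and pump_port below 0.006 m and z of cap_50_mid in the frame of pump_port between -0.02 and -0.01 m and distance of cap_spare_mid from where it was at the start of the episode below 0.03 m); the robot touches nothing.
It also fails if it takes over 99 s, if anything falls off the work surface, if the arm or the gripper's body presses on something with over 40 N, if the wrist force passes 120 N, or if a joint passes its speed limit or range.

## Robot

A 7-joint arm with a two-finger parallel gripper is mounted at the origin on a cart in front of the work surface, level with it; the furniture and walls round the work are solid. World frame = base frame: x ahead of the robot, y to its left, z up, the work surface at z = 0. Lengths are in m, angles in rad, forces in N, time in s.
With the tool pointing down it reaches from about 0.425 to 0.875 m from the base axis. Payload 4.7 kg.
Tool frame: the origin (TCP) lies on the centre line of the jaws, within the pads' length; the fingertips stand ahead of it and the grasp point (between the pads) lies 2 mm behind it (nose_length is the z of the fingertips in the tool frame, in m); z points along the fingers, y is the line along which they close (so a half turn about z gives the same grasp; the last joint's range is limited). The gripper opens to 87 mm and grips with 3 to 60 N. Pads are 19 mm wide; open, the fingers measure 117 mm over their backs; the gripper's body (75 mm by 190 mm) begins 51 mm behind the grasp point.
Start: joints at [-1.111, 0.321, -0.07, 1.45, 0.023, 1.371, -0.057], TCP at [0.28, 0.586, 0.24] pointing down, gripper open.
Joint ranges: [-2.86, 2.86], [-0.3, 2.09], [-1.38, 1.24], [0.06, 2.45], [-1.56, 4.7], [0.09, 2.05], [-2.69, 2.69]. Speed limits (rad/s): [2.57, 2.57, 3.14, 3.14, 3.14, 3.14, 3.14].

## Interface

Orientations are given as a rotation vector (axis times angle).
In Python, from bench import * gives the robot as it stands.
- The arm moves only by the tool send_rows, never from a script. Its arguments are lists of equal length, an entry for each row: "xyz": the shift along the tool's x, y, z in mm, a list of three; "dr": the turn, a rotation vector about the tool's x, y, z in rad, a list of three. A call has exactly 10 rows; each row is the pose to reach, as a shift and turn from the pose commanded when the call began, along the tool's axes at that moment; what a row does not reach only later rows make up. A row lasts 1/12 s, in which the tool goes at most 41.7 mm and 7.16 degrees, less where a joint would pass 70% of its speed; a pose out of reach is approached as far as the arm can. A call with a gripper value outside its range is refused whole. "jaw" is the finger opening in mm, from 0 to 87, set as the call begins (left out, the last holds). The fingers move at their own pace and stop on an object; "grip_force" is the grip in N (left out, the last holds). Time passes only in rows, so rows that repeat a pose let the fingers close, or fill a call up. It gives the time, the measured TCP pose, the force, the opening and the grip force at its end, in the units of the state.
- get_state(): the state, without advancing time (a new reading comes with each control period).
- get_image(name): name is "side" or "top" or "wrist"; returns the picture (480x640x3 uint8, red, green, blue); there is no depth.
- calibration(name): a dict with "vfov" (degrees; the focal length in pixels is half the picture's height over the tangent of half this angle, whatever the lens; pixels are square), "cx", "cy" (the principal point, pixels), "rvec" (rotation vector, rad) and "tvec" (3), from world to camera coordinates, as OpenCV has them; the wrist camera has in their place "hand_eye" (4x4, takes a point from camera to tool coordinates, whose origin is the TCP and whose axes are the flange's). Camera axes: x right, y down, z forward; pixel columns grow to the right and rows downward; lengths in m; the calibration is good to about 2 mm. A picture is of the moment at which its call begins: read the wrist's pose just before it. calibration takes no time and is no camera call.
- close_job(): hands the job in; it is judged then, once.
The state is a dict: "time": time; "joint_positions": joint angles; "qd": joint speeds; "joint_torque": joint torques, N m; "position": TCP position; "tool_rot": TCP orientation; "ft_force": force on the tool from outside, world axes, zero at the start; "torque": the same for the moment, N m; "grip_width": opening from 0.0 (shut) to 1.0 (fully open); "grip_force": force on a finger pad.
Only numpy, scipy, OpenCV 4.12 (cv2) and the standard library are available. Lean on these libraries where they do the work, as an engineer would, in place of code of your own. Each camera call takes 0.05 s, during which the arm holds its last target. There are 200 camera calls.

## Working session

There is one attempt and no reset: what is moved stays moved. The work goes in short steps, Python scripts to look and compute and a tool call to move; the robot and the scene stay as the last step left them, time stands still between calls to the robot, and variables do not carry over. Pictures are saved under pics/ and viewed, at most 14 in all, crops included, and the job is handed in when it is done.

Besides the shell and the picture viewer there is one more tool, called after ">>>" by a JSON object that holds its "op" and its "data", one argument or row to a line. send_rows: Moves the arm, as the interface text tells. Its arguments: {"type":"object","properties":{"xyz":{"type":"array"},"dr":{"type":"array"},"jaw":{"type":"number"},"grip_force":{"type":"number"}},"required":["xyz","dr"]}

```bash
mkdir -p pics; python3 - <<'E'
from bench import *
import cv2
print(get_state())
for n in ("top","side","wrist"):
    c=calibration(n); print(n,c)
    cv2.imwrite(f"pics/{n}0.png",get_image(n)[:,:,::-1])
E
```

```text
{'time': 0.0, 'joint_positions': array([-1.11087465,  0.32182866, -0.0700474 ,  1.45164861,  0.02257125,
        1.37076771, -0.05692263]), 'qd': array([ 0.00053149,  0.00057143,  0.00249986, -0.00094745,  0.00243584,
        0.00024339, -0.00161263]), 'joint_torque': array([-3.58763518e-04, -4.91280019e+01, -4.03902009e-01, -3.12525094e+01,
       -6.38051704e-02,  4.36093309e-02,  1.63722525e-04]), 'position': array([0.2801188 , 0.58598936, 0.23847074]), 'tool_rot': array([-6.94487345e-01, -3.06352380e+00,  2.88364891e-03]), 'ft_force': array([-0.09440124,  1.29582413, -0.52478759]), 'torque': array([ 0.02398571, -0.0041721 ,  0.03537508]), 'grip_force': 0.0, 'grip_width': 0.9993421191937734}
top {'vfov': 51.635350002135525, 'cx': 322.1478286195819, 'cy': 238.75598943305388, 'rvec': array([ 2.16462925, -2.20943955,  0.10206923]), 'tvec': array([0.01229358, 0.58649861, 1.07094409])}
side {'vfov': 52.21290972005637, 'cx': 325.4303182433878, 'cy': 243.19947654756766, 'rvec': array([ 1.5878358 ,  1.71563473, -0.87298385]), 'tvec': array([ 0.01772819, -0.29727465,  1.47113309])}
wrist {'vfov': 59.758067380215074, 'cx': 315.2066122152719, 'cy': 237.93539288404511, 'hand_eye': array([[ 1.84753217e-04, -9.69411319e-01, -2.45441767e-01,
         6.56761042e-02],
       [ 9.99999978e-01,  2.04012153e-04, -5.30410023e-05,
         1.07650804e-04],
       [ 1.01491651e-04, -2.45441752e-01,  9.69411335e-01,
        -1.45684539e-01],
       [ 0.00000000e+00,  0.00000000e+00,  0.00000000e+00,
         1.00000000e+00]])}
```

View pics/top0.png

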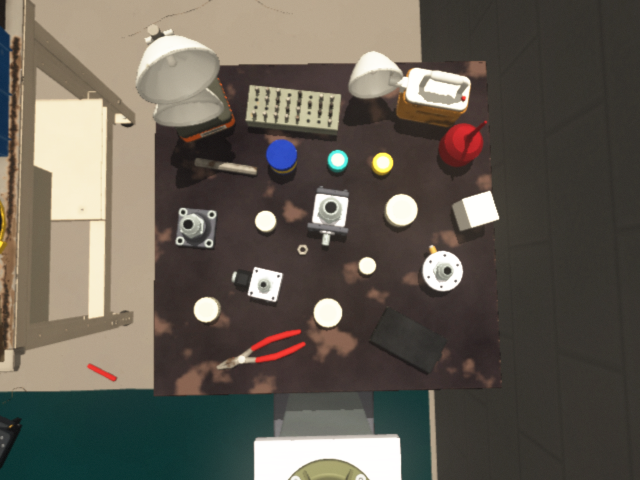

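View pics/side0.png

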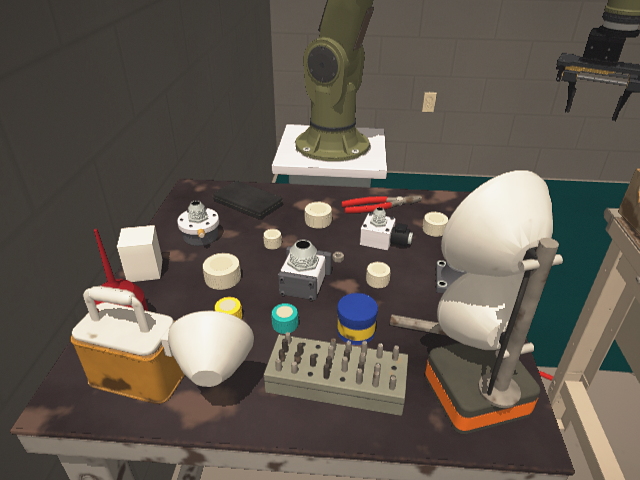

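The top view shows five off-white caps at about (367,266), (265,222), (207,310), (328,313) and (401,211). The ports are the valve (264,285), filter (446,270), flange (194,226) and pump (330,208). The turquoise (338,160) and yellow (382,163) ones are decoys.

```bash
cat > h.py <<'E'
from bench import *
import cv2, numpy as np
from scipy.spatial.transform import Rotation as R
def cam(n,st=None):
    c=calibration(n); f=240/np.tan(np.radians(c['vfov'])/2)
    if n=='wrist':
        H=np.eye(4);H[:3,:3]=R.from_rotvec(st['tool_rot']).as_matrix();H[:3,3]=st['position']
        M=H@c['hand_eye']; return f,c['cx'],c['cy'],M[:3,:3],M[:3,3]
    A=R.from_rotvec(c['rvec']).as_matrix()
    return f,c['cx'],c['cy'],A.T,-A.T@c['tvec']
def ray(C,u,v,z):
    f,cx,cy,A,o=C; d=A@np.array([(u-cx)/f,(v-cy)/f,1]); return o+d*(z-o[2])/d[2]
def proj(C,p):
    f,cx,cy,A,o=C; q=A.T@(np.array(p)-o); return q[0]/q[2]*f+cx,q[1]/q[2]*f+cy
E
python3 - <<'E'
from h import *
im=cv2.imread('pics/top0.png'); C=cam('top'); print('cam',C[4])
hsv=cv2.cvtColor(im,cv2.COLOR_BGR2HSV)
m=cv2.inRange(hsv,(15,15,150),(40,110,255))
n,l,s,c=cv2.connectedComponentsWithStats(m)
for i in range(1,n):
    x,y,w,h,a=s[i]
    if a>120 and 150<x<500 and y>60:
        cn=max(cv2.findContours((l==i).astype('uint8'),0,1)[0],key=cv2.contourArea)
        (u,v),r=cv2.minEnclosingCircle(cn); p=ray(C,*c[i],.03)
        print(c[i].round(1),a,w,h,'r mm',(r/C[0]*(C[4][2]-.03)*1e3).round(1),p.round(4))
P=[(264,285),(446,270),(194,226),(330,208)]
cv2.imwrite('pics/crop.png',np.vstack([np.hstack([cv2.resize(im[v-30:v+30,u-40:u+40],(400,300),interpolation=cv2.INTER_CUBIC) for u,v in P[k:k+2]]) for k in (0,2)]))
E
```

```text
cam [0.49960779 0.01596238 1.11408719]
[293.4 107.2] 2513 95 45 r mm 106.1 [0.8828 0.0586 0.03  ]
[237.7 167.1] 176 37 9 r mm 39.7 [0.749  0.1839 0.03  ]
[401.1 210.2] 150 32 32 r mm 35.1 [ 0.6458 -0.1751  0.03  ]
[329.9 210.8] 326 25 28 r mm 29.7 [ 0.6476 -0.018   0.03  ]
[190.3 222.5] 302 25 27 r mm 35.0 [0.6275 0.2885 0.03  ]
[442.7 271.4] 176 20 19 r mm 22.2 [ 0.5092 -0.2619  0.03  ]
[264.1 285.9] 121 13 15 r mm 15.9 [0.486  0.1286 0.03  ]
[207.6 308.4] 143 26 26 r mm 29.1 [0.44   0.2512 0.03  ]
[327.4 311.6] 126 29 30 r mm 32.0 [ 0.4276 -0.0077  0.03  ]
[205.5 309.2] 190 16 16 r mm 17.6 [0.4384 0.2557 0.03  ]
[327.5 313. ] 174 16 15 r mm 16.8 [ 0.4246 -0.0078  0.03  ]
[243.3 358. ] 161 23 16 r mm 24.4 [0.3328 0.175  0.03  ]
[432.7 435.6] 401 8 90 r mm 97.5 [ 0.1608 -0.2263  0.03  ]
[331.1 436.8] 363 135 7 r mm 146.4 [ 0.1636 -0.0098  0.03  ]
[328. 470.] 916 82 22 r mm 88.5 [ 0.0956 -0.0017  0.03  ]
```

View pics/crop.png

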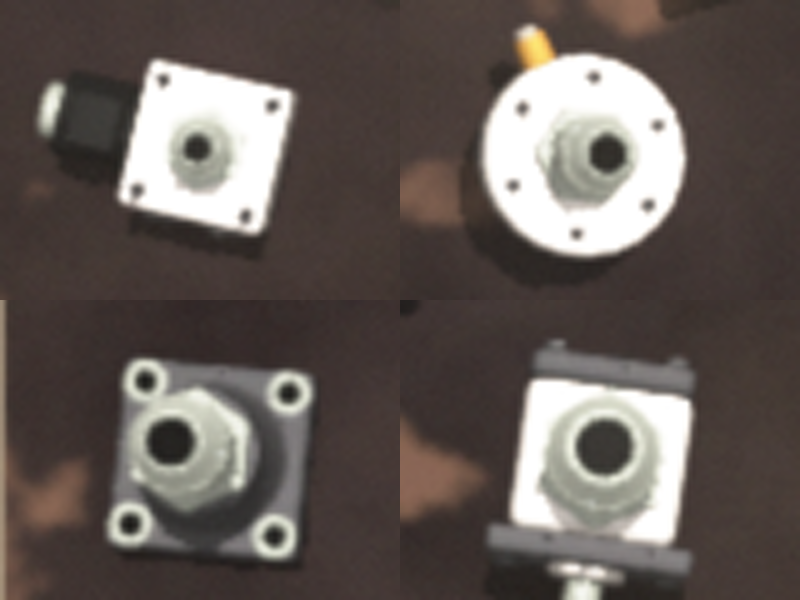

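```bash
cat >> h.py <<'E'
def go(x,y,z,az=None):
    "shift mm in tool axes and turn about tool z to bring TCP to x,y,z with tool y at azimuth az (deg, mod 180)"
    s=get_state(); A=R.from_rotvec(s['tool_rot']).as_matrix()
    yaw=np.degrees(np.arctan2(A[1,1],A[0,1])); d=0
    if az is not None: d=-((az-yaw+90)%180-90)
    print('from',s['position'].round(4),'yaw',round(yaw,1),'q7',s['joint_positions'][6].round(2),'shift',(1e3*A.T@(np.array([x,y,z])-s['position'])).round(1),'turn z',np.radians(d).round(3),'tilt',np.degrees(np.arccos(-A[2,2])).round(2))
E
python3 - <<'E'
from h import *
im=cv2.imread('pics/top0.png'); C=cam('top'); S=cam('side')
for nm,u,v,h in (('26',367,266,28),('34',265,222,30),('42',207,310,32),('50',328,313,34),('sp',401,211,36)):
    g=cv2.cvtColor(im[v-24:v+24,u-24:u+24],cv2.COLOR_BGR2GRAY)
    m=(g>110).astype('uint8')
    n,l,s,c=cv2.connectedComponentsWithStats(m); i=l[24,24]
    cn=max(cv2.findContours((l==i).astype('uint8'),0,1)[0],key=cv2.contourArea)
    (a,b),r=cv2.minEnclosingCircle(cn)
    p=ray(C,a+u-24,b+v-24,h*.8e-3)
    print(nm,(round(a+u-24,1),round(b+v-24,1)),'dia',(2*r/C[0]*(C[4][2]-h/1e3)*1e3).round(1),p.round(4))
for nm,u,v,z in (('valve',263,284,.079),('filter',446.8,270.2,.084),('flange',187.6,223.8,.084),('pump',330.6,206.8,.09)):
    p=ray(C,u,v,z); print(nm,p.round(4),'side px',np.round(proj(S,p)),'R',np.hypot(*p[:2]).round(3),'az',np.degrees(np.arctan2(p[1],p[0])).round(0))
# lamp heads: two-ray
def tri(a,b):
    d1=C[3]@np.array([(a[0]-C[1])/C[0],(a[1]-C[2])/C[0],1]);d2=S[3]@np.array([(b[0]-S[1])/S[0],(b[1]-S[2])/S[0],1])
    t=np.linalg.lstsq(np.c_[d1,-d2],S[4]-C[4],rcond=None)[0]; return ((C[4]+d1*t[0]+S[4]+d2*t[1])/2).round(3)
print('upper',tri((180,72),(500,235)),'lower',tri((188,105),(478,310)),'orange lamp',tri((375,75),(205,340)))
st=get_state(); go(.522,-.09,.17,90)
E
```

```text
26 (366.7, 265.3) dia 39.6 [ 0.526  -0.0966  0.0224]
34 (265.2, 220.8) dia 47.6 [0.6289 0.1251 0.024 ]
42 (206.7, 309.2) dia 60.2 [0.4382 0.2541 0.0256]
50 (327.3, 312.3) dia 64.7 [ 0.4259 -0.0076  0.0272]
sp (400.8, 209.6) dia 72.4 [ 0.6473 -0.1747  0.0288]
valve [0.4905 0.1258 0.079 ] side px [378. 208.] R 0.506 az 14.0
filter [ 0.511  -0.2566  0.084 ] side px [194. 203.] R 0.572 az -27.0
flange [0.6186 0.2805 0.084 ] side px [464. 246.] R 0.679 az 24.0
pump [ 0.6477 -0.0178  0.09  ] side px [301. 244.] R 0.648 az -2.0
upper [0.864 0.249 0.273] lower [0.851 0.26  0.139] orange lamp [ 0.918 -0.117  0.116]
from [0.2802 0.5861 0.2387] yaw 64.5 q7 -0.06 shift [-509.7 -505.7   69.5] turn z -0.446 tilt 0.08
```

>>> {"op": "send_rows", "data": {
  "xyz": [
    [-40,-40,4],
    [-80,-80,8],
    [-120,-120,12],
    [-160,-160,16],
    [-200,-198,20],
    [-230,-228,25],
    [-260,-258,30],
    [-290,-288,35],
    [-320,-317,40],
    [-340,-337,45]
  ],
  "dr": [
    [0,0,-0.05],
    [0,0,-0.1],
    [0,0,-0.15],
    [0,0,-0.2],
    [0,0,-0.25],
    [0,0,-0.3],
    [0,0,-0.35],
    [0,0,-0.4],
    [0,0,-0.446],
    [0,0,-0.446]
  ]
}}

```text
time: 0.98
position: [0.4204, 0.1938, 0.2027]
tool_rot: [-0.004, 3.141, 0.001]
ft_force: [1.2, 0.0, -0.7]
grip_width: 1.0
grip_force: 0.0
```

```bash
python3 - <<'E'
from h import *
import bench
print([n for n in dir(bench) if not n.startswith('_')], getattr(bench,'nose_length',None))
go(.526,-.097,.16,90)
E
```

```text
['MotionError', 'calibration', 'close_job', 'get_image', 'get_state', 'nose_length'] 0.017
from [0.4204 0.1938 0.2027] yaw 90.1 q7 1.07 shift [-104.9 -291.    42.6] turn z 0.002 tilt 0.04
```

>>> {"op": "send_rows", "data": {
  "xyz": [
    [-10,-35,4],
    [-20,-70,9],
    [-30,-105,14],
    [-40,-140,18],
    [-52,-175,22],
    [-65,-210,27],
    [-80,-240,32],
    [-92,-265,37],
    [-105,-291,42.6],
    [-105,-291,42.6]
  ],
  "dr": [
    [0,0,0],
    [0,0,0],
    [0,0,0],
    [0,0,0],
    [0,0,0],
    [0,0,0],
    [0,0,0],
    [0,0,0],
    [0,0,0],
    [0,0,0]
  ]
}}

```text
time: 1.82
position: [0.5257, -0.1016, 0.1593]
tool_rot: [-0.011, -3.141, 0.007]
ft_force: [-0.3, -0.7, -0.8]
grip_width: 1.002
grip_force: 0.0
```

```bash
cat >> h.py <<'E'
def cap(name,xy,h,d,view=False):
    "measure cap top centre from wrist camera by brightness mask near the expected spot"
    s=get_state(); im=get_image('wrist')[:,:,::-1].copy(); C=cam('wrist',s)
    u,v=proj(C,[*xy,h]); print('expect px',round(u),round(v))
    hsv=cv2.cvtColor(im,cv2.COLOR_BGR2HSV); m=cv2.inRange(hsv,(10,0,120),(50,120,255))
    m=cv2.morphologyEx(m,cv2.MORPH_CLOSE,np.ones((9,9)))
    n,l,st,c=cv2.connectedComponentsWithStats(m)
    i=min((k for k in range(1,n) if st[k,4]>800),key=lambda k:np.hypot(*(c[k]-(u,v))))
    cn=max(cv2.findContours((l==i).astype('uint8'),0,1)[0],key=cv2.contourArea)
    P=np.array([ray(C,*q[0],h) for q in cn])[:,:2].astype('float32')
    x0,y0=P.min(0);x1,y1=P.max(0)
    print('bbox world at top plane x',x0,x1,'y',y0,y1,'mid',(x0+x1)/2,(y0+y1)/2)
    # top disc: lateral centre from y; far (max x) edge is a top edge
    print('est: x',x1-d/2,'y',(y0+y1)/2)
    cv2.drawContours(im,[cn],-1,(0,0,255),1); cv2.imwrite(f'pics/{name}.png',im)
E
python3 - <<'E'
from h import *
cap('w26',(.526,-.097),.028,.037)
E
```

```text
expect px 323 232
bbox world at top plane x 0.50732785 0.5458913 y -0.11491499 -0.078041464 mid 0.52660954 -0.096478224
est: x 0.5273913 y -0.096478224
```

View pics/w26.png

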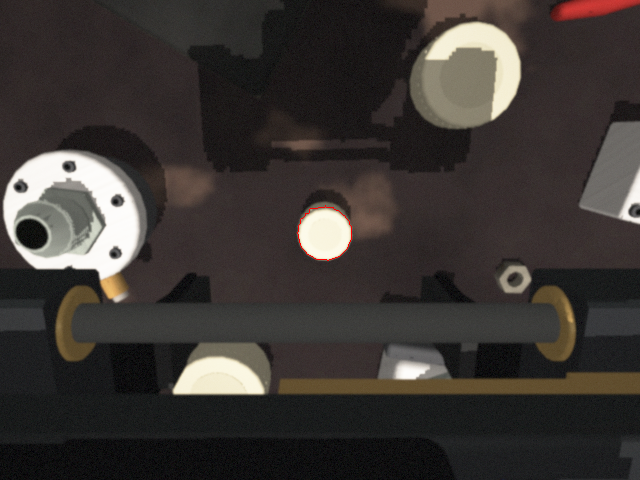

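The wrist view shows cap 26 at (325,233), 37 mm wide, and the filter port's bore at (33,233).

```bash
python3 - <<'E'
from h import *
s=get_state(); C=cam('wrist',s); print('filter',ray(C,33,233,.084))
go(.527,-.0965,.021,90)
E
```

```text
filter [ 0.51170377 -0.25289042  0.084     ]
from [ 0.5251 -0.0986  0.1594] yaw 89.7 q7 1.77 shift [ -2.1   2.4 138.4] turn z -0.005 tilt 0.14
```

>>> {"op": "send_rows", "data": {
  "xyz": [
    [-1.6,1,10],
    [-1.6,1,30],
    [-1.6,1,55],
    [-1.6,1,80],
    [-1.6,1,100],
    [-1.6,1,117],
    [-1.6,1,128],
    [-1.6,1,135],
    [-1.6,1,138.5],
    [-1.6,1,138.5]
  ],
  "dr": [
    [0,0,0],
    [0,0,0],
    [0,0,0],
    [0,0,0],
    [0,0,0],
    [0,0,0],
    [0,0,0],
    [0,0,0],
    [0,0,0],
    [0,0,0]
  ]
}}

```text
time: 2.7
position: [0.5267, -0.0936, 0.0214]
tool_rot: [0.002, -3.141, -0.0]
ft_force: [-0.4, -0.4, 0.1]
grip_width: 1.003
grip_force: 0.0
```

>>> {"op": "send_rows", "data": {
  "xyz": [
    [0,0,0],
    [0,0,0],
    [0,0,0],
    [0,0,0],
    [0,0,0],
    [0,0,0],
    [0,0,0],
    [0,0,0],
    [0,0,0],
    [0,0,0]
  ],
  "dr": [
    [0,0,0],
    [0,0,0],
    [0,0,0],
    [0,0,0],
    [0,0,0],
    [0,0,0],
    [0,0,0],
    [0,0,0],
    [0,0,0],
    [0,0,0]
  ],
  "jaw": 20,
  "grip_force": 20
}}

```text
time: 3.53
position: [0.5268, -0.0942, 0.0216]
tool_rot: [0.0, -3.142, -0.0]
ft_force: [-1.0, -0.4, -0.1]
grip_width: 0.405
grip_force: 20.0
```

```bash
python3 - <<'E'
from h import *
go(.4905,.1258,.14,90)
print(get_state()['grip_width']*87)
E
```

```text
from [ 0.5268 -0.0942  0.0216] yaw 90.0 q7 1.86 shift [  36.3  220.  -118.4] turn z 0.0 tilt 0.0
35.27594449278788
```

>>> {"op": "send_rows", "data": {
  "xyz": [
    [0,0,-20],
    [0,0,-50],
    [0,5,-85],
    [-3,25,-115],
    [-8,55,-135],
    [-13,90,-145],
    [-18,125,-148],
    [-23,160,-148],
    [-23,193,-148],
    [-23,220,-148]
  ],
  "dr": [
    [0,0,0],
    [0,0,0],
    [0,0,0],
    [0,0,0],
    [0,0,0],
    [0,0,0],
    [0,0,0],
    [0,0,0],
    [0,0,0],
    [0,0,0]
  ]
}}

```text
time: 4.37
position: [0.5495, 0.129, 0.1697]
tool_rot: [-0.004, 3.142, 0.001]
ft_force: [-0.1, 0.7, -1.0]
grip_width: 0.403
grip_force: 20.0
```

>>> {"op": "send_rows", "data": {
  "xyz": [
    [0,0,0],
    [0,0,0],
    [0,0,0],
    [0,0,0],
    [0,0,0],
    [0,0,0],
    [0,0,0],
    [0,0,0],
    [0,0,0],
    [0,0,0]
  ],
  "dr": [
    [0,0,0],
    [0,0,0],
    [0,0,0],
    [0,0,0],
    [0,0,0],
    [0,0,0],
    [0,0,0],
    [0,0,0],
    [0,0,0],
    [0,0,0]
  ]
}}

```text
time: 5.2
position: [0.5498, 0.1258, 0.1697]
tool_rot: [-0.0, 3.141, 0.0]
ft_force: [0.6, 0.0, -0.4]
grip_width: 0.404
grip_force: 20.0
```

```bash
cat >> h.py <<'E'
def port(name,xy,z):
    "bore centre: dark blob nearest the expected pixel"
    s=get_state(); im=get_image('wrist')[:,:,::-1].copy(); C=cam('wrist',s)
    u,v=proj(C,[*xy,z]); g=cv2.cvtColor(im,cv2.COLOR_BGR2GRAY)
    n,l,st,c=cv2.connectedComponentsWithStats((g<60).astype('uint8'))
    k=[k for k in range(1,n) if 80<st[k,4]<4000 and np.hypot(*(c[k]-(u,v)))<70]
    for i in sorted(k,key=lambda k:np.hypot(*(c[k]-(u,v))))[:3]:
        print('expect',round(u),round(v),'bore',c[i].round(1),st[i,2:],'->',ray(C,*c[i],z).round(4))
    cv2.imwrite(f'pics/{name}.png',im); print('tcp',s['position'].round(4))
E
python3 - <<'E'
from h import *
port('valve',(.4905,.1258),.079)
E
```

```text
expect 316 144 bore [317.8 146.2] [ 24  24 435] -> [0.4916 0.1269 0.079 ]
tcp [0.5498 0.1258 0.1697]
```

View pics/valve.png

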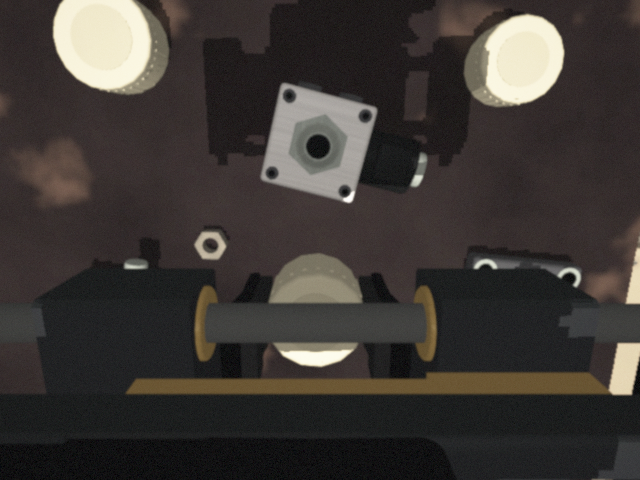

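The wrist view shows the valve bore at (318,146) and the held cap 26 sitting level at (316,310).

>>> {"op": "send_rows", "data": {
  "xyz": [
    [15,0.3,0],
    [32,0.6,0],
    [46,0.9,0],
    [55,0.9,0],
    [58.4,0.9,5],
    [58.4,0.9,20],
    [58.4,0.9,38],
    [58.4,0.9,50],
    [58.4,0.9,54],
    [58.4,0.9,54]
  ],
  "dr": [
    [0,0,0],
    [0,0,0],
    [0,0,0],
    [0,0,0],
    [0,0,0],
    [0,0,0],
    [0,0,0],
    [0,0,0],
    [0,0,0],
    [0,0,0]
  ]
}}

```text
time: 6.08
position: [0.4908, 0.1263, 0.1144]
tool_rot: [0.0, -3.139, 0.002]
ft_force: [0.3, 0.0, -0.5]
grip_width: 0.406
grip_force: 20.0
```

>>> {"op": "send_rows", "data": {
  "xyz": [
    [0,0,2],
    [0,0,6],
    [0,0,10],
    [0,0,15],
    [0,0,20],
    [0,0,25],
    [0,0,30],
    [0,0,33],
    [0,0,36],
    [0,0,36]
  ],
  "dr": [
    [0,0,0],
    [0,0,0],
    [0,0,0],
    [0,0,0],
    [0,0,0],
    [0,0,0],
    [0,0,0],
    [0,0,0],
    [0,0,0],
    [0,0,0]
  ]
}}

```text
time: 6.92
position: [0.491, 0.1266, 0.0789]
tool_rot: [0.0, -3.141, 0.001]
ft_force: [-1.0, 0.7, -0.1]
grip_width: 0.405
grip_force: 20.0
```

>>> {"op": "send_rows", "data": {
  "xyz": [
    [0,0,1],
    [0,0,2],
    [0,0,3],
    [0,0,4],
    [0,0,4],
    [0,0,4],
    [0,0,4],
    [0,0,4],
    [0,0,4],
    [0,0,4]
  ],
  "dr": [
    [0,0,0],
    [0,0,0],
    [0,0,0],
    [0,0,0],
    [0,0,0],
    [0,0,0],
    [0,0,0],
    [0,0,0],
    [0,0,0],
    [0,0,0]
  ]
}}

```text
time: 7.75
position: [0.4914, 0.1268, 0.0757]
tool_rot: [-0.0, 3.141, 0.0]
ft_force: [0.8, -0.5, -1.0]
grip_width: 0.407
grip_force: 20.0
```

>>> {"op": "send_rows", "data": {
  "xyz": [
    [0,0,0],
    [0,0,0],
    [0,0,0],
    [0,0,0],
    [0,0,0],
    [0,0,0],
    [0,0,0],
    [0,0,0],
    [0,0,0],
    [0,0,0]
  ],
  "dr": [
    [0,0,0],
    [0,0,0],
    [0,0,0],
    [0,0,0],
    [0,0,0],
    [0,0,0],
    [0,0,0],
    [0,0,0],
    [0,0,0],
    [0,0,0]
  ],
  "jaw": 87
}}

```text
time: 8.58
position: [0.4914, 0.1267, 0.0757]
tool_rot: [-0.0, 3.142, 0.0]
ft_force: [-0.3, 0.3, 0.2]
grip_width: 0.985
grip_force: 0.0
```

>>> {"op": "send_rows", "data": {
  "xyz": [
    [0,0,-10],
    [0,0,-30],
    [0,0,-55],
    [-10,0,-75],
    [-35,-1,-88],
    [-65,-1,-94],
    [-95,-2,-94],
    [-120,-2,-94],
    [-134,-2,-94],
    [-137.5,-2,-94]
  ],
  "dr": [
    [0,0,0],
    [0,0,0],
    [0,0,0],
    [0,0,0],
    [0,0,0],
    [0,0,0],
    [0,0,0],
    [0,0,0],
    [0,0,0],
    [0,0,0]
  ]
}}

```text
time: 9.42
position: [0.631, 0.1243, 0.1701]
tool_rot: [0.001, 3.14, -0.001]
ft_force: [0.1, -0.3, 0.1]
grip_width: 1.003
grip_force: 0.0
```

```bash
python3 - <<'E'
from h import *
cap('w34',(.629,.125),.030,.045)
go(.629,.125,.022,90)
E
```

```text
expect px 317 226
bbox world at top plane x 0.6046504 0.65341604 y 0.10266089 0.14833789 mid 0.6290332 0.12549938
est: x 0.63091606 y 0.12549938
from [0.6302 0.1244 0.1698] yaw 90.0 q7 1.44 shift [  1.3   0.8 147.8] turn z -0.0 tilt 0.06
```

View pics/w34.png

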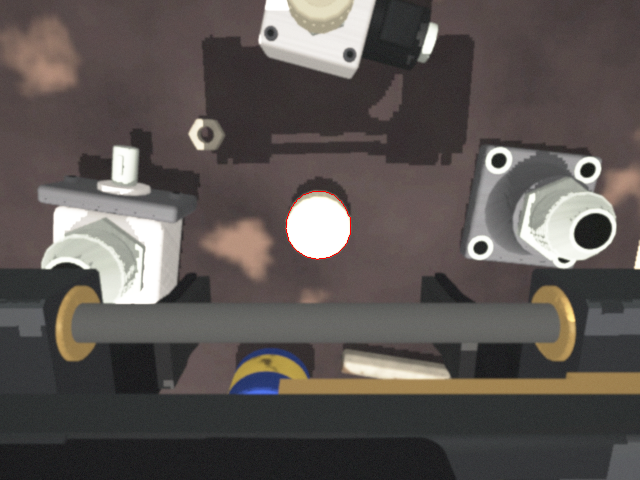

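The wrist view shows cap 34 (45 mm) at (318,225). The flange bore is at (594,231) and the valve already has its cap on.

>>> {"op": "send_rows", "data": {
  "xyz": [
    [-1,1,10],
    [-1,1,32],
    [-1,1,60],
    [-1,1,85],
    [-1,1,107],
    [-1,1,125],
    [-1,1,137],
    [-1,1,144],
    [-1,1,148],
    [-1,1,148]
  ],
  "dr": [
    [0,0,0],
    [0,0,0],
    [0,0,0],
    [0,0,0],
    [0,0,0],
    [0,0,0],
    [0,0,0],
    [0,0,0],
    [0,0,0],
    [0,0,0]
  ]
}}

```text
time: 10.3
position: [0.6295, 0.1259, 0.0215]
tool_rot: [0.001, -3.141, -0.0]
ft_force: [-0.0, 0.2, -0.1]
grip_width: 1.005
grip_force: 0.0
```

>>> {"op": "send_rows", "data": {
  "xyz": [
    [0,0,0],
    [0,0,0],
    [0,0,0],
    [0,0,0],
    [0,0,0],
    [0,0,0],
    [0,0,0],
    [0,0,0],
    [0,0,0],
    [0,0,0]
  ],
  "dr": [
    [0,0,0],
    [0,0,0],
    [0,0,0],
    [0,0,0],
    [0,0,0],
    [0,0,0],
    [0,0,0],
    [0,0,0],
    [0,0,0],
    [0,0,0]
  ],
  "jaw": 28
}}

```text
time: 11.13
position: [0.6299, 0.1258, 0.0217]
tool_rot: [-0.0, 3.141, 0.0]
ft_force: [-0.4, 0.6, -0.1]
grip_width: 0.503
grip_force: 20.0
```

```bash
python3 - <<'E'
from h import *
s=get_state();C=cam('wrist',s)
go(.555,-.2545,.18,90)
E
```

```text
from [0.6299 0.1258 0.0217] yaw 90.0 q7 1.49 shift [  75.  -380.3 -158.3] turn z 0.0 tilt 0.01
```

>>> {"op": "send_rows", "data": {
  "xyz": [
    [0,0,-15],
    [0,0,-45],
    [0,0,-80],
    [2,-10,-115],
    [8,-35,-140],
    [15,-65,-152],
    [22,-100,-158],
    [30,-140,-158],
    [38,-180,-158],
    [46,-218,-158]
  ],
  "dr": [
    [0,0,0],
    [0,0,0],
    [0,0,0],
    [0,0,0],
    [0,0,0],
    [0,0,0],
    [0,0,0],
    [0,0,0],
    [0,0,0],
    [0,0,0]
  ]
}}

```text
time: 11.97
position: [0.5832, -0.0944, 0.18]
tool_rot: [-0.0, 3.141, -0.0]
ft_force: [0.7, -0.6, -0.4]
grip_width: 0.507
grip_force: 20.0
```

>>> {"op": "send_rows", "data": {
  "xyz": [
    [6,-35,0],
    [12,-70,0],
    [18,-100,0],
    [23,-125,0],
    [27,-145,0],
    [29,-157,0],
    [29,-162,0],
    [29,-162,0],
    [29,-162,0],
    [29,-162,0]
  ],
  "dr": [
    [0,0,0],
    [0,0,0],
    [0,0,0],
    [0,0,0],
    [0,0,0],
    [0,0,0],
    [0,0,0],
    [0,0,0],
    [0,0,0],
    [0,0,0]
  ]
}}

```text
time: 12.8
position: [0.5558, -0.2521, 0.1794]
tool_rot: [-0.005, 3.142, 0.002]
ft_force: [0.1, 0.1, 0.1]
grip_width: 0.502
grip_force: 20.0
```

```bash
python3 - <<'E'
from h import *
port('filter',(.511,-.2545),.084)
E
```

```text
expect 312 170 bore [307.9 172.5] [ 28  28 622] -> [ 0.5125 -0.2567  0.084 ]
tcp [ 0.5558 -0.2521  0.1794]
```

View pics/filter.png

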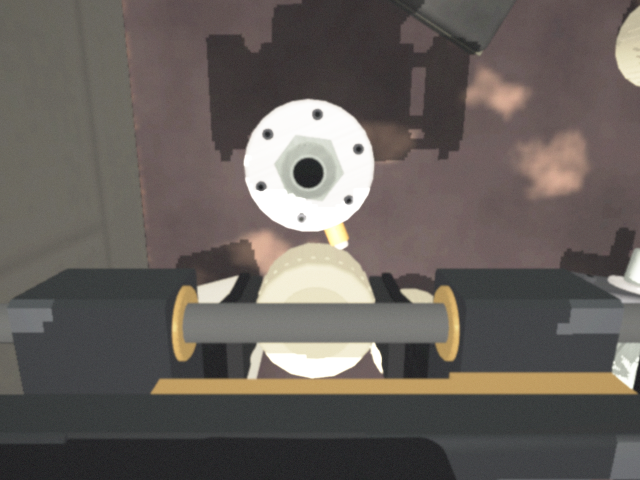

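The wrist view shows the filter bore at (308,172) and the held cap 34 level at (316,310).

>>> {"op": "send_rows", "data": {
  "xyz": [
    [10,-0.6,0],
    [22,-1.2,0],
    [34,-2,0],
    [40,-2.5,0],
    [43,-2.5,5],
    [43,-2.5,20],
    [43,-2.5,38],
    [43,-2.5,52],
    [43,-2.5,60],
    [43,-2.5,62]
  ],
  "dr": [
    [0,0,0],
    [0,0,0],
    [0,0,0],
    [0,0,0],
    [0,0,0],
    [0,0,0],
    [0,0,0],
    [0,0,0],
    [0,0,0],
    [0,0,0]
  ]
}}

```text
time: 13.68
position: [0.5112, -0.2559, 0.1159]
tool_rot: [0.001, -3.139, -0.001]
ft_force: [0.1, 0.9, 0.2]
grip_width: 0.506
grip_force: 20.0
```

>>> {"op": "send_rows", "data": {
  "xyz": [
    [0,0,2],
    [0,0,6],
    [0,0,10],
    [0,0,15],
    [0,0,20],
    [0,0,25],
    [0,0,29],
    [0,0,32],
    [0,0,34],
    [0,0,35]
  ],
  "dr": [
    [0,0,0],
    [0,0,0],
    [0,0,0],
    [0,0,0],
    [0,0,0],
    [0,0,0],
    [0,0,0],
    [0,0,0],
    [0,0,0],
    [0,0,0]
  ]
}}

```text
time: 14.52
position: [0.5118, -0.2567, 0.0822]
tool_rot: [0.0, -3.141, -0.0]
ft_force: [-0.7, 0.8, 0.2]
grip_width: 0.499
grip_force: 20.0
```

>>> {"op": "send_rows", "data": {
  "xyz": [
    [0,0,1],
    [0,0,2],
    [0,0,3],
    [0,0,4],
    [0,0,4],
    [0,0,4],
    [0,0,4],
    [0,0,4],
    [0,0,4],
    [0,0,4]
  ],
  "dr": [
    [0,0,0],
    [0,0,0],
    [0,0,0],
    [0,0,0],
    [0,0,0],
    [0,0,0],
    [0,0,0],
    [0,0,0],
    [0,0,0],
    [0,0,0]
  ]
}}

```text
time: 15.35
position: [0.512, -0.2568, 0.0787]
tool_rot: [-0.0, 3.141, 0.0]
ft_force: [-0.1, 0.3, 0.3]
grip_width: 0.503
grip_force: 20.0
```

>>> {"op": "send_rows", "data": {
  "xyz": [
    [0,0,0],
    [0,0,0],
    [0,0,0],
    [0,0,0],
    [0,0,0],
    [0,0,0],
    [0,0,0],
    [0,0,0],
    [0,0,0],
    [0,0,0]
  ],
  "dr": [
    [0,0,0],
    [0,0,0],
    [0,0,0],
    [0,0,0],
    [0,0,0],
    [0,0,0],
    [0,0,0],
    [0,0,0],
    [0,0,0],
    [0,0,0]
  ],
  "jaw": 87
}}

```text
time: 16.18
position: [0.512, -0.2568, 0.0787]
tool_rot: [-0.0, 3.142, 0.0]
ft_force: [-0.5, -0.1, -0.3]
grip_width: 0.992
grip_force: 0.0
```

```bash
python3 - <<'E'
from h import *
go(.430,-.0076,.17,90)
E
```

```text
from [ 0.512  -0.2568  0.0787] yaw 90.0 q7 2.16 shift [ 81.9 249.2 -91.3] turn z 0.0 tilt 0.01
```

>>> {"op": "send_rows", "data": {
  "xyz": [
    [0,0,-12],
    [0,0,-40],
    [4,12,-70],
    [16,45,-86],
    [28,82,-91],
    [40,120,-91],
    [53,160,-91],
    [66,200,-91],
    [77,232,-91],
    [82,249,-91]
  ],
  "dr": [
    [0,0,0],
    [0,0,0],
    [0,0,0],
    [0,0,0],
    [0,0,0],
    [0,0,0],
    [0,0,0],
    [0,0,0],
    [0,0,0],
    [0,0,0]
  ]
}}

```text
time: 17.02
position: [0.4285, -0.0037, 0.1706]
tool_rot: [-0.007, 3.141, 0.003]
ft_force: [0.2, -0.5, -1.4]
grip_width: 0.999
grip_force: 0.0
```

>>> {"op": "send_rows", "data": {
  "xyz": [
    [0,0,0],
    [0,0,0],
    [0,0,0],
    [0,0,0],
    [0,0,0],
    [0,0,0],
    [0,0,0],
    [0,0,0],
    [0,0,0],
    [0,0,0]
  ],
  "dr": [
    [0,0,0],
    [0,0,0],
    [0,0,0],
    [0,0,0],
    [0,0,0],
    [0,0,0],
    [0,0,0],
    [0,0,0],
    [0,0,0],
    [0,0,0]
  ]
}}

```text
time: 17.85
position: [0.4299, -0.0079, 0.1696]
tool_rot: [0.0, -3.142, 0.0]
ft_force: [0.5, -0.1, 0.6]
grip_width: 1.001
grip_force: 0.0
```

```bash
python3 - <<'E'
from h import *
cap('w50',(.426,-.008),.034,.061)
go(.427,-.008,.022,90)
E
```

```text
expect px 316 225
bbox world at top plane x 0.3338932 0.4580698 y -0.062313598 0.032745935 mid 0.3959815 -0.014783831
est: x 0.4275698 y -0.014783831
from [ 0.4299 -0.0078  0.1696] yaw 90.0 q7 1.48 shift [  2.9  -0.2 147.6] turn z 0.0 tilt 0.0
```

View pics/w50.png

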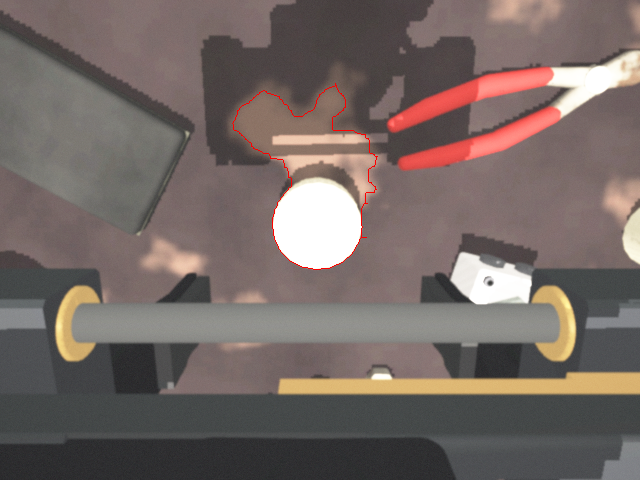

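Cap 50 is the white disc at (317,225). The mask ran into a rust patch above it, but the disc itself matches the expected spot.

>>> {"op": "send_rows", "data": {
  "xyz": [
    [2.8,0,10],
    [2.8,0,32],
    [2.8,0,60],
    [2.8,0,85],
    [2.8,0,107],
    [2.8,0,125],
    [2.8,0,137],
    [2.8,0,144],
    [2.8,0,147.5],
    [2.8,0,147.5]
  ],
  "dr": [
    [0,0,0],
    [0,0,0],
    [0,0,0],
    [0,0,0],
    [0,0,0],
    [0,0,0],
    [0,0,0],
    [0,0,0],
    [0,0,0],
    [0,0,0]
  ]
}}

```text
time: 18.73
position: [0.4266, -0.0078, 0.0215]
tool_rot: [0.0, -3.14, 0.001]
ft_force: [0.1, 0.5, 0.7]
grip_width: 0.997
grip_force: 0.0
```

>>> {"op": "send_rows", "data": {
  "xyz": [
    [0,0,0],
    [0,0,0],
    [0,0,0],
    [0,0,0],
    [0,0,0],
    [0,0,0],
    [0,0,0],
    [0,0,0],
    [0,0,0],
    [0,0,0]
  ],
  "dr": [
    [0,0,0],
    [0,0,0],
    [0,0,0],
    [0,0,0],
    [0,0,0],
    [0,0,0],
    [0,0,0],
    [0,0,0],
    [0,0,0],
    [0,0,0]
  ],
  "jaw": 45
}}

```text
time: 19.57
position: [0.4275, -0.0077, 0.0226]
tool_rot: [-0.0, 3.141, 0.0]
ft_force: [-0.5, -0.1, 6.1]
grip_width: 0.704
grip_force: 20.0
```

```bash
python3 - <<'E'
from h import *
go(.690,-.0178,.19,90)
E
```

```text
from [ 0.4275 -0.0077  0.0226] yaw 90.0 q7 1.57 shift [-262.6  -10.1 -167.2] turn z 0.0 tilt 0.04
```

The opening reads 61.2 mm where the other caps suggest about 59.5, and there is a 6 N upward force. I'll look before lifting.

```bash
python3 - <<'E'
from h import *
a=get_image('wrist')[:,:,::-1]; b=get_image('side')[:,:,::-1]
b=cv2.resize(b[150:270,250:410],(640,480),interpolation=cv2.INTER_CUBIC)
cv2.imwrite('pics/g50.png',cv2.resize(np.hstack([a,b]),(800,300)))
print(get_state())
E
```

```text
{'time': 19.6667, 'joint_positions': array([-0.43226389,  0.08849419,  0.40276685,  2.21828772, -0.04686071,
        0.84166043,  1.57128871]), 'qd': array([ 0.00194584,  0.00018091,  0.0004069 ,  0.00034506,  0.00037287,
        0.00157624, -0.00061201]), 'joint_torque': array([ 8.88162525e-02, -2.41983926e+01,  9.96363759e-01, -2.22754401e+01,
        9.48552950e-02, -2.75411708e-01, -1.47280132e-02]), 'position': array([ 0.42755196, -0.00768055,  0.02258947]), 'tool_rot': array([-3.05799575e-04,  3.14085768e+00,  4.94969885e-04]), 'ft_force': array([-1.30210018, -0.25995927,  5.05459126]), 'torque': array([0.16125003, 0.20456789, 0.03852407]), 'grip_force': 20.00067092521931, 'grip_width': 0.7080605513350823}
```

View pics/g50.png

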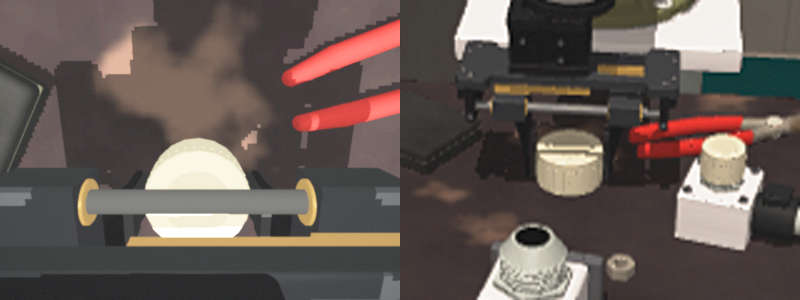

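The grasp looks normal, with the cap level and upright between the pads.

>>> {"op": "send_rows", "data": {
  "xyz": [
    [0,0,-12],
    [0,0,-40],
    [0,0,-75],
    [-10,0,-110],
    [-30,-1,-138],
    [-60,-2,-158],
    [-95,-4,-167],
    [-130,-5,-167],
    [-165,-6,-167],
    [-198,-8,-167]
  ],
  "dr": [
    [0,0,0],
    [0,0,0],
    [0,0,0],
    [0,0,0],
    [0,0,0],
    [0,0,0],
    [0,0,0],
    [0,0,0],
    [0,0,0],
    [0,0,0]
  ]
}}

```text
time: 20.5
position: [0.6267, -0.0152, 0.1886]
tool_rot: [0.002, -3.141, -0.0]
ft_force: [0.3, 1.0, 0.7]
grip_width: 0.706
grip_force: 20.0
```

>>> {"op": "send_rows", "data": {
  "xyz": [
    [-25,-1,0],
    [-45,-2,0],
    [-57,-2,0],
    [-62,-2,0],
    [-64,-2,0],
    [-64,-2,0],
    [-64,-2,0],
    [-64,-2,0],
    [-64,-2,0],
    [-64,-2,0]
  ],
  "dr": [
    [0,0,0],
    [0,0,0],
    [0,0,0],
    [0,0,0],
    [0,0,0],
    [0,0,0],
    [0,0,0],
    [0,0,0],
    [0,0,0],
    [0,0,0]
  ]
}}

```text
time: 21.33
position: [0.6888, -0.0176, 0.1896]
tool_rot: [-0.0, 3.141, 0.001]
ft_force: [0.7, -0.3, -0.5]
grip_width: 0.704
grip_force: 20.0
```

```bash
python3 - <<'E'
from h import *
port('pump',(.648,-.0178),.090)
s=get_state();print(s['grip_width']*87,s['ft_force'])
E
```

```text
expect 316 176 bore [317.3 177.7] [  42   42 1400] -> [ 0.6489 -0.0168  0.09  ]
tcp [ 0.6888 -0.0176  0.1896]
61.61266205224424 [ 0.39790965 -0.30440236 -1.26863005]
```

View pics/pump.png

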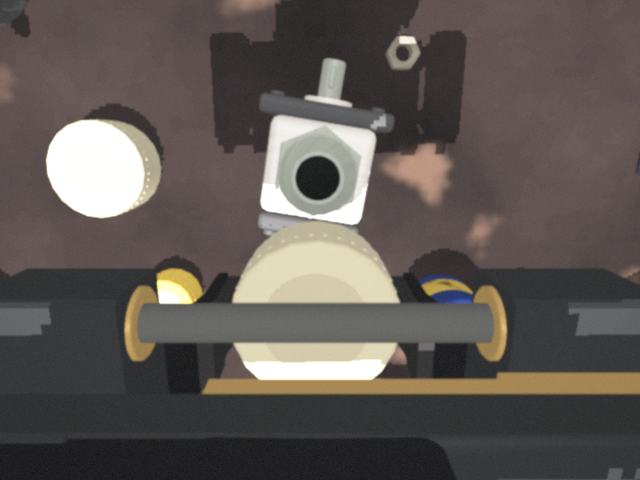

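The wrist view shows the pump bore at (317,178), the held cap 50 at (316,300), and the spare untouched at (105,167).

>>> {"op": "send_rows", "data": {
  "xyz": [
    [10,0.4,0],
    [22,0.8,0],
    [33,0.8,0],
    [38,0.8,0],
    [40.2,0.8,5],
    [40.2,0.8,22],
    [40.2,0.8,42],
    [40.2,0.8,58],
    [40.2,0.8,67],
    [40.2,0.8,70]
  ],
  "dr": [
    [0,0,0],
    [0,0,0],
    [0,0,0],
    [0,0,0],
    [0,0,0],
    [0,0,0],
    [0,0,0],
    [0,0,0],
    [0,0,0],
    [0,0,0]
  ]
}}

```text
time: 22.22
position: [0.648, -0.0168, 0.117]
tool_rot: [0.001, -3.139, 0.0]
ft_force: [0.5, -0.2, -1.3]
grip_width: 0.703
grip_force: 20.0
```

>>> {"op": "send_rows", "data": {
  "xyz": [
    [0,0,2],
    [0,0,6],
    [0,0,10],
    [0,0,15],
    [0,0,20],
    [0,0,24],
    [0,0,28],
    [0,0,31],
    [0,0,33],
    [0,0,33]
  ],
  "dr": [
    [0,0,0],
    [0,0,0],
    [0,0,0],
    [0,0,0],
    [0,0,0],
    [0,0,0],
    [0,0,0],
    [0,0,0],
    [0,0,0],
    [0,0,0]
  ]
}}

```text
time: 23.05
position: [0.6486, -0.0169, 0.0856]
tool_rot: [0.0, -3.141, 0.0]
ft_force: [-0.3, -0.0, -1.1]
grip_width: 0.702
grip_force: 20.0
```

>>> {"op": "send_rows", "data": {
  "xyz": [
    [0,0,1],
    [0,0,2],
    [0,0,3],
    [0,0,4],
    [0,0,4.5],
    [0,0,4.5],
    [0,0,4.5],
    [0,0,4.5],
    [0,0,4.5],
    [0,0,4.5]
  ],
  "dr": [
    [0,0,0],
    [0,0,0],
    [0,0,0],
    [0,0,0],
    [0,0,0],
    [0,0,0],
    [0,0,0],
    [0,0,0],
    [0,0,0],
    [0,0,0]
  ]
}}

```text
time: 23.88
position: [0.649, -0.0169, 0.0817]
tool_rot: [-0.0, 3.141, 0.0]
ft_force: [0.3, -0.2, 1.0]
grip_width: 0.708
grip_force: 20.0
```

>>> {"op": "send_rows", "data": {
  "xyz": [
    [0,0,0],
    [0,0,0],
    [0,0,0],
    [0,0,0],
    [0,0,0],
    [0,0,0],
    [0,0,0],
    [0,0,0],
    [0,0,0],
    [0,0,0]
  ],
  "dr": [
    [0,0,0],
    [0,0,0],
    [0,0,0],
    [0,0,0],
    [0,0,0],
    [0,0,0],
    [0,0,0],
    [0,0,0],
    [0,0,0],
    [0,0,0]
  ],
  "jaw": 87
}}

```text
time: 24.72
position: [0.6489, -0.0169, 0.0817]
tool_rot: [-0.0, 3.141, 0.0]
ft_force: [0.2, -0.3, -0.2]
grip_width: 0.997
grip_force: 0.0
```

>>> {"op": "send_rows", "data": {
  "xyz": [
    [0,0,-12],
    [0,0,-40],
    [0,0,-70],
    [10,13,-85],
    [30,38,-90],
    [52,67,-90],
    [75,97,-90],
    [98,126,-90],
    [121,156,-90],
    [143,185,-90]
  ],
  "dr": [
    [0,0,0],
    [0,0,0],
    [0,0,0],
    [0,0,0],
    [0,0,0],
    [0,0,0],
    [0,0,0],
    [0,0,0],
    [0,0,0],
    [0,0,0]
  ]
}}

```text
time: 25.55
position: [0.5048, 0.1693, 0.1729]
tool_rot: [-0.0, 3.14, 0.001]
ft_force: [1.1, 0.3, -0.1]
grip_width: 1.001
grip_force: 0.0
```

>>> {"op": "send_rows", "data": {
  "xyz": [
    [20,25,0],
    [38,48,0],
    [52,68,0],
    [62,80,0],
    [67,85,0],
    [67,85,0],
    [67,85,0],
    [67,85,0],
    [67,85,0],
    [67,85,0]
  ],
  "dr": [
    [0,0,0],
    [0,0,0],
    [0,0,0],
    [0,0,0],
    [0,0,0],
    [0,0,0],
    [0,0,0],
    [0,0,0],
    [0,0,0],
    [0,0,0]
  ]
}}

```text
time: 26.38
position: [0.4396, 0.2519, 0.1717]
tool_rot: [0.003, 3.141, -0.0]
ft_force: [1.2, 0.3, -0.6]
grip_width: 0.998
grip_force: 0.0
```

```bash
python3 - <<'E'
from h import *
cap('w42',(.438,.254),.032,.053)
go(.438,.254,.022,90)
E
```

```text
expect px 319 227
bbox world at top plane x 0.39535555 0.46617222 y 0.21467812 0.28295514 mid 0.4307639 0.24881664
est: x 0.43967223 y 0.24881664
from [0.4395 0.2521 0.1716] yaw 89.9 q7 1.01 shift [  1.5   1.9 149.6] turn z -0.002 tilt 0.01
```

View pics/w42.png

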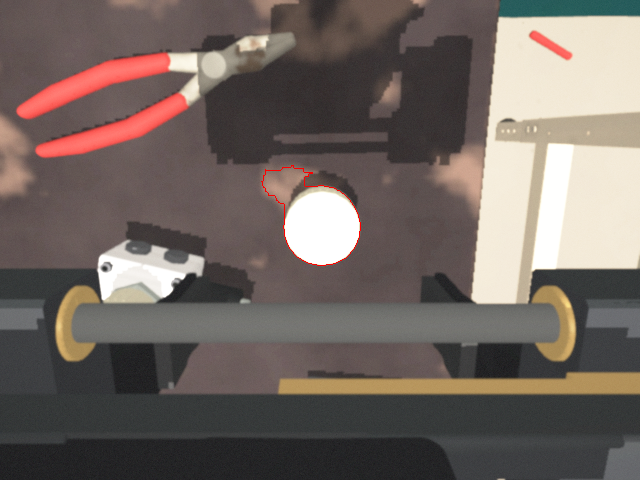

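The wrist view shows cap 42 as the disc at (322,227), 53 mm wide. The mask picked up a bit of rust at the upper left.

>>> {"op": "send_rows", "data": {
  "xyz": [
    [0.3,3.8,10],
    [0.3,3.8,32],
    [0.3,3.8,60],
    [0.3,3.8,85],
    [0.3,3.8,107],
    [0.3,3.8,125],
    [0.3,3.8,137],
    [0.3,3.8,144],
    [0.3,3.8,149],
    [0.3,3.8,149]
  ],
  "dr": [
    [0,0,0],
    [0,0,0],
    [0,0,0],
    [0,0,0],
    [0,0,0],
    [0,0,0],
    [0,0,0],
    [0,0,0],
    [0,0,0],
    [0,0,0]
  ]
}}

```text
time: 27.27
position: [0.4381, 0.2565, 0.0217]
tool_rot: [0.0, -3.14, 0.001]
ft_force: [0.5, 0.2, 0.6]
grip_width: 0.995
grip_force: 0.0
```

>>> {"op": "send_rows", "data": {
  "xyz": [
    [0,0,0],
    [0,0,0],
    [0,0,0],
    [0,0,0],
    [0,0,0],
    [0,0,0],
    [0,0,0],
    [0,0,0],
    [0,0,0],
    [0,0,0]
  ],
  "dr": [
    [0,0,0],
    [0,0,0],
    [0,0,0],
    [0,0,0],
    [0,0,0],
    [0,0,0],
    [0,0,0],
    [0,0,0],
    [0,0,0],
    [0,0,0]
  ],
  "jaw": 37
}}

```text
time: 28.1
position: [0.4387, 0.2569, 0.0229]
tool_rot: [-0.0, 3.141, 0.0]
ft_force: [-2.3, -1.1, 2.2]
grip_width: 0.595
grip_force: 20.0
```

```bash
python3 - <<'E'
from h import *
go(.662,.2805,.19,90)
E
```

```text
from [0.4387 0.2569 0.0229] yaw 90.0 q7 1.05 shift [-223.3   23.5 -167. ] turn z 0.0 tilt 0.02
```

>>> {"op": "send_rows", "data": {
  "xyz": [
    [0,0,-12],
    [0,0,-40],
    [0,0,-75],
    [-8,0,-110],
    [-25,2,-138],
    [-52,5,-158],
    [-85,9,-167],
    [-120,13,-167],
    [-155,16,-167],
    [-188,20,-167]
  ],
  "dr": [
    [0,0,0],
    [0,0,0],
    [0,0,0],
    [0,0,0],
    [0,0,0],
    [0,0,0],
    [0,0,0],
    [0,0,0],
    [0,0,0],
    [0,0,0]
  ]
}}

```text
time: 28.93
position: [0.6282, 0.2768, 0.1896]
tool_rot: [-0.001, 3.141, -0.0]
ft_force: [0.0, -0.4, 0.5]
grip_width: 0.594
grip_force: 20.0
```

>>> {"op": "send_rows", "data": {
  "xyz": [
    [-20,2,0],
    [-30,3,0],
    [-34,3.5,0],
    [-35,3.5,0],
    [-35,3.5,0],
    [-35,3.5,0],
    [-35,3.5,0],
    [-35,3.5,0],
    [-35,3.5,0],
    [-35,3.5,0]
  ],
  "dr": [
    [0,0,0],
    [0,0,0],
    [0,0,0],
    [0,0,0],
    [0,0,0],
    [0,0,0],
    [0,0,0],
    [0,0,0],
    [0,0,0],
    [0,0,0]
  ]
}}

```text
time: 29.77
position: [0.6613, 0.2805, 0.1901]
tool_rot: [-0.001, 3.141, 0.001]
ft_force: [0.1, -0.4, 0.2]
grip_width: 0.594
grip_force: 20.0
```

```bash
python3 - <<'E'
from h import *
port('flange',(.6186,.2805),.084)
s=get_state();print(s['grip_width']*87,s['ft_force'])
E
```

```text
expect 316 172 bore [317.1 174. ] [ 35  35 973] -> [0.6199 0.2813 0.084 ]
expect 316 172 bore [316.6 137.7] [ 90  50 650] -> [0.5988 0.281  0.084 ]
expect 316 172 bore [353.2 211.5] [11 12 96] -> [0.6426 0.3035 0.084 ]
tcp [0.6613 0.2805 0.1901]
51.365738061375 [ 0.63460692 -0.4170263  -0.97815111]
```

View pics/flange.png

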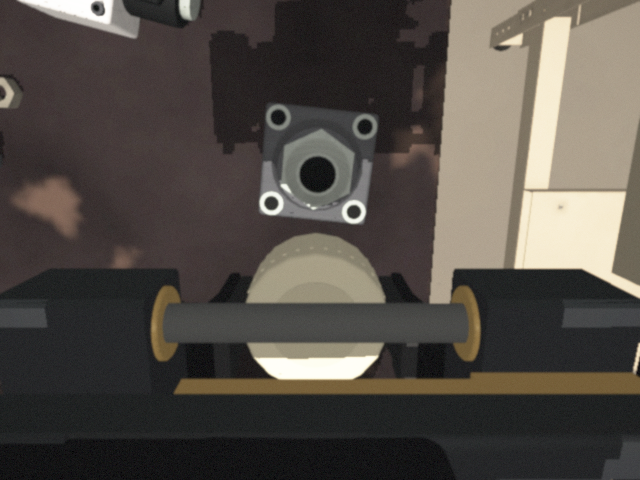

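The wrist view shows the flange bore at (317,174) and the held cap 42 level.

>>> {"op": "send_rows", "data": {
  "xyz": [
    [10,0.4,0],
    [22,0.8,0],
    [34,0.8,0],
    [39,0.8,0],
    [41.6,0.8,5],
    [41.6,0.8,24],
    [41.6,0.8,45],
    [41.6,0.8,62],
    [41.6,0.8,72],
    [41.6,0.8,75]
  ],
  "dr": [
    [0,0,0],
    [0,0,0],
    [0,0,0],
    [0,0,0],
    [0,0,0],
    [0,0,0],
    [0,0,0],
    [0,0,0],
    [0,0,0],
    [0,0,0]
  ]
}}

```text
time: 30.65
position: [0.619, 0.2804, 0.112]
tool_rot: [-0.0, -3.138, 0.003]
ft_force: [-1.3, 0.1, 0.1]
grip_width: 0.593
grip_force: 20.0
```

>>> {"op": "send_rows", "data": {
  "xyz": [
    [0,0,2],
    [0,0,6],
    [0,0,10],
    [0,0,15],
    [0,0,20],
    [0,0,24],
    [0,0,28],
    [0,0,31],
    [0,0,33],
    [0,0,33]
  ],
  "dr": [
    [0,0,0],
    [0,0,0],
    [0,0,0],
    [0,0,0],
    [0,0,0],
    [0,0,0],
    [0,0,0],
    [0,0,0],
    [0,0,0],
    [0,0,0]
  ]
}}

```text
time: 31.48
position: [0.6196, 0.281, 0.081]
tool_rot: [0.0, -3.141, 0.001]
ft_force: [0.1, 1.1, -0.3]
grip_width: 0.594
grip_force: 20.0
```

>>> {"op": "send_rows", "data": {
  "xyz": [
    [0,0,1],
    [0,0,2],
    [0,0,3],
    [0,0,4],
    [0,0,4],
    [0,0,4],
    [0,0,4],
    [0,0,4],
    [0,0,4],
    [0,0,4]
  ],
  "dr": [
    [0,0,0],
    [0,0,0],
    [0,0,0],
    [0,0,0],
    [0,0,0],
    [0,0,0],
    [0,0,0],
    [0,0,0],
    [0,0,0],
    [0,0,0]
  ]
}}

```text
time: 32.32
position: [0.6202, 0.2813, 0.078]
tool_rot: [-0.0, 3.141, 0.001]
ft_force: [0.1, 0.3, 2.0]
grip_width: 0.589
grip_force: 20.0
```

Cap 42 is seated. Next I release it, retreat, and check everything from the side and top views.

>>> {"op": "send_rows", "data": {
  "xyz": [
    [0,0,0],
    [0,0,0],
    [0,0,0],
    [0,0,0],
    [0,0,0],
    [0,0,0],
    [0,0,0],
    [0,0,0],
    [0,0,0],
    [0,0,0]
  ],
  "dr": [
    [0,0,0],
    [0,0,0],
    [0,0,0],
    [0,0,0],
    [0,0,0],
    [0,0,0],
    [0,0,0],
    [0,0,0],
    [0,0,0],
    [0,0,0]
  ],
  "jaw": 87
}}

```text
time: 33.15
position: [0.62, 0.2811, 0.0777]
tool_rot: [-0.0, 3.142, 0.0]
ft_force: [-0.4, 0.1, 0.1]
grip_width: 0.999
grip_force: 0.0
```

>>> {"op": "send_rows", "data": {
  "xyz": [
    [0,0,-12],
    [0,0,-40],
    [0,0,-75],
    [10,5,-110],
    [30,20,-140],
    [55,40,-160],
    [80,65,-165],
    [105,95,-165],
    [130,125,-165],
    [150,150,-165]
  ],
  "dr": [
    [0,0,0],
    [0,0,0],
    [0,0,0],
    [0,0,0],
    [0,0,0],
    [0,0,0],
    [0,0,0],
    [0,0,0],
    [0,0,0],
    [0,0,0]
  ]
}}

```text
time: 33.98
position: [0.4675, 0.4337, 0.2445]
tool_rot: [-0.003, 3.141, 0.004]
ft_force: [1.0, 0.0, -0.6]
grip_width: 0.994
grip_force: 0.0
```

>>> {"op": "send_rows", "data": {
  "xyz": [
    [20,20,0],
    [45,45,0],
    [70,70,0],
    [90,90,0],
    [100,100,0],
    [100,100,0],
    [100,100,0],
    [100,100,0],
    [100,100,0],
    [100,100,0]
  ],
  "dr": [
    [0,0,0],
    [0,0,0],
    [0,0,0],
    [0,0,0],
    [0,0,0],
    [0,0,0],
    [0,0,0],
    [0,0,0],
    [0,0,0],
    [0,0,0]
  ]
}}

```text
time: 34.82
position: [0.372, 0.5295, 0.2429]
tool_rot: [0.005, 3.141, -0.001]
ft_force: [-0.2, -0.8, 0.6]
grip_width: 0.995
grip_force: 0.0
```

```bash
python3 - <<'E'
from h import *
t=get_image('top')[:,:,::-1]; s=get_image('side')[:,:,::-1]
a=cv2.resize(t[190:310,170:490],(800,300),interpolation=cv2.INTER_CUBIC)
b=cv2.resize(s[180:300,160:480],(800,300),interpolation=cv2.INTER_CUBIC)
cv2.imwrite('pics/end.png',np.vstack([a,b])); C=cam('top'); S=cam('side')
for p,h in (((.491,.1267),.082),((.512,-.2567),.087),((.6197,.2813),.087),((.6487,-.0168),.093)):
    u,v=proj(C,[*p,h]);x,y=proj(S,[*p,h]); print(round((u-170)*2.5),round((v-190)*2.5),'|',round((x-160)*2.5),round((y-180)*2.5+300))
E
```

```text
231 234 | 547 368
693 199 | 85 354
42 83 | 761 462
400 40 | 354 458
```

View pics/end.png

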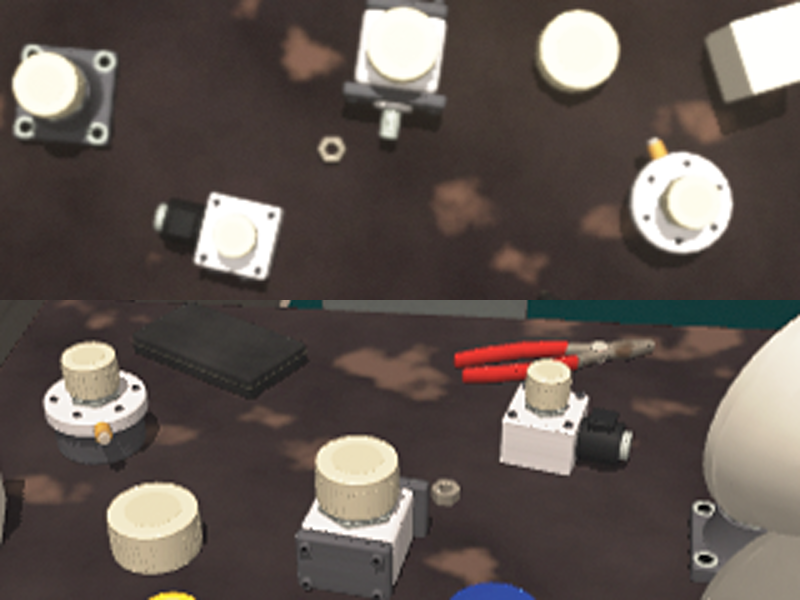

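All four caps sit level on their ports, and their tops match the predicted pixels to within a couple of px per axis in the 2.5x crop. The flange cap is hidden in the side view, but it went down to its computed seat height with almost no force. The spare hasn't moved.

```bash
python3 -c "
from bench import *
print(close_job())"
```

```text
the job is handed in; nothing more can be done
None
```

All four caps are on their matching ports, seated and released, the spare cap was left where it stood, and the job was handed in at about 35 s; no verdict came back, and the flange cap could only be checked from above.

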